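# Check two trolley brake levers

## Task

Check the two trolley brake handles, the red-marked one first and then the blue-marked one: with the outside of the fingers press the lever in towards its bar until it comes up against its stop, short of the bar, keep it pressed there for a good second, and let it come fully back out before going on. Push only on the lever's outer face, firmly but without forcing it; do not grip the lever or touch the bar, and leave the other things on the bench where they are.

Things in the scene. Friction and masses are not known exactly. Their poses are not given: they have to be found in the camera images.
- red_stand: trolley brake handle with red marks, screwed down to the bench: grey base plate 90 x 170 x 12 mm; origin at the centre of its underside, z up. A level handle bar runs along the stand's y axis at x = +30 mm, axis 115 mm above the bench, held by a post and clamp near its -y end. The brake lever stands on the bar's -x side (roughly the robot's side) and is pressed in along the stand's +x. The top of the clamp's screw, the highest point, is 141 mm above the bench
- red_bar: the steel handle bar with its black rubber grip (28 mm diameter) that the red lever closes towards; same frame as red_stand; not to be touched
- red_lever (a joint): the red lever's hinge, upright axis, in rad: 0 = out at rest, 0.32 = fully in against its stop, where the lever still clears the rubber grip by about 12 mm and its end ball by about 8 mm. The hinge is at x = -15 mm, y = -45 mm in the stand's frame, and the lever runs from it to the stand's +y end. A spring drives it back out when let go
- red_blade: the red lever's aluminium blade, 8 mm thick, 18 mm tall, 128 mm long to the red ball (20 mm) at its free end, with a red strip on its outer face; level, at 115 mm above the bench; origin on the hinge axis, its own +y runs along the blade to the ball, its -x is the outer face that is pushed
- red_liner: thin black strip on the back of the red blade, the side towards the bar; touching it means the lever is being gripped; origin on the hinge axis
- red_press (a point): the point to push: on the outer face of the red lever's blade, half-way up (115 mm above the bench), 95 mm from the hinge; moves with the lever, 30 mm from rest to stop. About 2.5 N starts it and 5.5 N brings it to the stop; beyond that it is rigid. Axes as red_blade
- blue_stand: trolley brake handle with blue marks, screwed down to the bench: grey base plate 90 x 170 x 12 mm; origin at the centre of its underside, z up. A level handle bar runs along the stand's y axis at x = +30 mm, axis 115 mm above the bench, held by a post and clamp near its +y end. The brake lever stands on the bar's -x side (roughly the robot's side) and is pressed in along the stand's +x. The top of the clamp's screw, the highest point, is 141 mm above the bench
- blue_bar: the steel handle bar with its black rubber grip (28 mm diameter) that the blue lever closes towards; same frame as blue_stand; not to be touched
- blue_lever (a joint): the blue lever's hinge, upright axis, in rad: 0 = out at rest, 0.32 = fully in against its stop, where the lever still clears the rubber grip by about 12 mm and its end ball by about 8 mm. The hinge is at x = -15 mm, y = +45 mm in the stand's frame, and the lever runs from it to the stand's -y end (mirror image of the red one). A spring drives it back out when let go
- blue_blade: the blue lever's aluminium blade, 8 mm thick, 18 mm tall, 128 mm long to the blue ball (20 mm) at its free end, with a blue strip on its outer face; level, at 115 mm above the bench; origin on the hinge axis, its own -y runs along the blade to the ball, its -x is the outer face that is pushed
- blue_liner: thin black strip on the back of the blue blade, the side towards the bar; touching it means the lever is being gripped; origin on the hinge axis
- blue_press (a point): the point to push: on the outer face of the blue lever's blade, half-way up (115 mm above the bench), 95 mm from the hinge; moves with the lever, 30 mm from rest to stop. About 2.5 N starts it and 5.5 N brings it to the stop; beyond that it is rigid. Axes as blue_blade
- filter: white round inline filter, 48 mm across, 46 mm high; loose bystander, origin at the centre of its underside
- cap: light grey screw cap, 64 mm across, 24 mm high; loose bystander, origin at the centre of its underside
- driver: yellow screwdriver lying down, 183 mm long along its y, 29 wide, 26 mm high; loose bystander, origin at the centre of its underside
- bottle: white sample bottle, 40 mm across, 85 mm high; loose bystander, origin at the centre of its underside
- marker: white marker pen with black cap, lying down, 130 mm long along its y, 16 wide, 18 mm high; loose bystander, origin at the centre of its underside
- roll: roll of grey tape lying flat, 107 mm across, 48 mm high; loose bystander, origin at the centre of its underside

How it is judged:
On the way, in this order (a step that is already met when the one before it is completed fails the run):
1. the red lever is pressed in against its stop by the fingers and kept there (value of joint red_lever above 0.29 rad and contact force between the fingers and red_blade above 2 N), for 0.7 s.
2. the red lever is let fully back out (value of joint red_lever below 0.03 rad), for 0.1 s.
3. the blue lever is pressed in against its stop by the fingers and kept there, the red one being out (value of joint blue_lever above 0.29 rad and contact force between the fingers and blue_blade above 2 N and value of joint red_lever below 0.03 rad), for 0.7 s.
4. the blue lever is let fully back out (value of joint blue_lever below 0.03 rad), for 0.1 s.
At the end, for the whole second after the job is handed in: both levers are back out (within 0.03 rad of rest) and every bystander is within 20 mm of where it was (value of joint each of red_lever, blue_lever below 0.03 rad and distance of each of filter, cap, driver, bottle, marker, roll from where it was at the start of the episode below 0.02 m); the robot touches nothing.
It fails at once if a handle bar is touched (contact force between the fingers and red_bar above 1 N or contact force between the fingers and blue_bar above 1 N).
It fails at once if a lever is gripped or pulled from its back (contact force between the fingers and red_liner above 1 N or contact force between the fingers and blue_liner above 1 N).
It fails at once if a lever is forced: more than 40 N (contact force between anything else and red_blade above 40 N or contact force between anything else and blue_blade above 40 N).
It fails at once if both levers are in at once (value of joint each of red_lever, blue_lever above 0.1 rad).
It fails at once if another thing on the bench is shoved or lifted more than 20 mm (distance of any of filter, cap, driver, bottle, marker, roll from where it was at the start of the episode above 0.02 m).
It also fails if it takes over 58 s, if anything falls off the work surface, if the arm or the gripper's body presses on something with over 40 N, if the wrist force passes 120 N, or if a joint passes its speed limit or range.

## Robot

A 6-joint arm with a two-finger parallel gripper is mounted at the origin on a cart in front of the work surface, level with it; the furniture and walls round the work are solid. World frame = base frame: x ahead of the robot, y to its left, z up, the work surface at z = 0. Lengths are in m, angles in rad, forces in N, time in s.
With the tool pointing down it reaches from about 0.4 to 0.825 m from the base axis. Payload 7 kg.
Tool frame: the origin (TCP) lies on the centre line of the jaws, within the pads' length; the fingertips stand tip_reach ahead of it and the grasp point (between the pads) is the TCP (tip_reach is the distance from the TCP to the fingertips, in m); z points along the fingers, y is the line along which they close (so a half turn about z gives the same grasp; the last joint's range is limited). The gripper opens to 88 mm and grips with 3 to 60 N. Pads are 19 mm wide; open, the fingers measure 130 mm over their backs; the gripper's body (78 mm by 193 mm) begins 47 mm behind the grasp point.
Start: joints at [-0.945, 0.359, 0.012, 0, -1.224, -0.288], TCP at [0.224, -0.637, 0.246] pointing down, gripper open.
Joint ranges: [-3.07, 3.07], [-1.43, 2.12], [-1.02, 1.25], [-3.03, 1.67], [-3.05, -0], [-3.03, 3.03]. Speed limits (rad/s): [2.39, 2.39, 3.01, 3.14, 3.14, 3.14].

## Interface

Orientations are given as [roll, pitch, yaw] about the fixed x, y, z axes, in that order (R = Rz(yaw) Ry(pitch) Rx(roll)).
In Python, from station import get_state, grab_frame, calibration, job_done, find_in, mark_of, tip_reach gives the robot as it stands.
- The arm moves only by the shell command python3 -m handwheel 'ROWS' [OPENING] [FORCE]. ROWS is JSON, a list of rows, each an object with "delta_pos": the shift along the world's x, y, z in units of 30 mm (1.0 is 30 mm), a list of three; "dr": the turn, a rotation vector about the world's x, y, z in degrees, a list of three. In form: [{"delta_pos": [tx, ty, tz], "dr": [rx, ry, rz]}, ...]. A call has 1 to 10 rows; each row shifts and turns the commanded pose from where the row before left it; what a row does not reach is not made up. A row lasts 1/10 s, in which the tool goes at most 50 mm and 8.59 degrees, less where a joint would pass 70% of its speed; a pose out of reach is approached as far as the arm can. A call is refused whole if a number of a shift passes 1 or a number of a turn 8.59, either way. A call with a gripper value outside its range is refused whole. OPENING is the closure, from -1 (fully open) to 1 (shut), set as the call begins (- or left out, the last holds). The fingers move at their own pace and stop on an object; FORCE is the grip in N (left out, the last holds). Time passes only in rows, so rows that do not move let the fingers close. It gives the time, the measured TCP pose, the force, the opening and the grip force at its end, in the units of the state.
- get_state(): the state, without advancing time (a new reading comes with each control period).
- grab_frame(name): name is "scene" or "top"; returns the picture (480x640x3 uint8, red, green, blue); there is no depth.
- calibration(name): a dict with "fx", "fy", "cx", "cy" (pixels), "k1" (the pictures are not rectified: a ray, as slopes to the right and down, at radius r is drawn at 1 + k1 r^2 times it, then the intrinsics apply), "extrinsics" (4x4, takes a point from world to camera coordinates). Camera axes: x right, y down, z forward; pixel columns grow to the right and rows downward; lengths in m; the calibration is good to about 2 mm. A picture is of the moment at which its call begins. calibration takes no time and is no camera call.
- job_done(): hands the job in; it is judged then, once.
Trained networks look in the newest picture that a camera, given by its name, has taken for a name from the list of things; names that differ only in an ending like _2 or _b are one class to them, and where a whole thing is asked for, a point or a joint stands for the part that bears it (a point fixed in the world has none). Each returns a list of dicts, best first, with "conf" (0 to 1); they miss things now and then, are a little off and sometimes report something else, mostly with a low value. They report only what shows in the picture. A call takes as long as a camera call.
- find_in(camera, query): "location" ([column, row] in pixels, amid what is visible of it).
- mark_of(camera, query): "location" ([column, row] in pixels: a listed point, or the origin of a listed thing).
The state is a dict: "t": time; "q": joint angles; "qd": joint speeds; "joint_efforts": joint torques, N m; "eef_pos": TCP position; "ee_rot": TCP orientation; "force": force on the tool from outside, world axes, zero at the start; "moment": the same for the moment, N m; "width": finger opening in m; "gripper_force": force on a finger pad.
Only numpy, scipy, OpenCV 4.12 (cv2) and the standard library are available. Lean on these libraries where they do the work, as an engineer would, in place of code of your own. Each camera call takes 0.05 s, during which the arm holds its last target. There are 200 camera calls.

## Working session

There is one attempt and no reset: what is moved stays moved. The work goes in short steps, Python scripts to look and compute and a shell command to move; the robot and the scene stay as the last step left them, time stands still between calls to the robot, and variables do not carry over. Pictures are saved under pics/ and viewed, at most 10 in all, crops included, and the job is handed in when it is done.

```bash
mkdir -p pics; cat > h.py <<'E'
import numpy as np,cv2
from station import *
def ray(cam,px):
    c=calibration(cam);E=np.array(c["extrinsics"])
    d=np.array([(px[0]-c["cx"])/c["fx"],(px[1]-c["cy"])/c["fy"]]);u=d.copy()
    for _ in range(20):u=d/(1+c["k1"]*(u@u))
    R=E[:3,:3];return -R.T@E[:3,3],R.T@np.array([u[0],u[1],1])
def at(cam,px,z):
    o,d=ray(cam,px);return o+d*(z-o[2])/d[2]
E
python3 - <<'E'
from h import *
np.set_printoptions(precision=4,suppress=True)
for c in("scene","top"):
    cv2.imwrite(f"pics/{c}0.png",cv2.cvtColor(grab_frame(c),cv2.COLOR_RGB2BGR))
    for n,z in(("red_press",.115),("blue_press",.115),("red_stand",0),("blue_stand",0),("red_blade",.115),("blue_blade",.115),("filter",0),("cap",0),("driver",0),("bottle",0),("marker",0),("roll",0)):
        for r in mark_of(c,n)[:2]:print(c,n,round(r["conf"],2),np.round(r["location"]),at(c,r["location"],z))
s=get_state();print(tip_reach() if callable(tip_reach) else tip_reach,s)
E
```

```text
scene red_press 0.67 [356. 266.] [ 0.4284 -0.1505  0.115 ]
scene blue_press 0.55 [262. 242.] [0.4245 0.1255 0.115 ]
scene blue_press 0.24 [263. 273.] [0.2804 0.0146 0.115 ]
scene red_stand 0.63 [382. 305.] [ 0.4789 -0.1987  0.    ]
scene blue_stand 0.84 [260. 269.] [0.4817 0.1811 0.    ]
scene blue_stand 0.65 [398. 267.] [ 0.6967 -0.1412  0.    ]
scene red_blade 0.72 [398. 267.] [ 0.4747 -0.2373  0.115 ]
scene blue_blade 0.63 [245. 225.] [0.4951 0.2369 0.115 ]
scene filter 0.71 [290. 298.] [0.3887 0.0161 0.    ]
scene cap 0.87 [452. 333.] [ 0.4446 -0.3978  0.    ]
scene cap 0.7 [399. 266.] [ 0.704  -0.1384  0.    ]
scene driver 0.81 [321. 251.] [ 0.6711  0.0976 -0.    ]
scene bottle 0.77 [356. 259.] [ 0.6808 -0.0148 -0.    ]
scene roll 0.59 [236. 239.] [0.6097 0.3714 0.    ]
scene roll 0.51 [264. 242.] [0.6376 0.2816 0.    ]
0.019 {'t': 1.3, 'q': array([-0.9449,  0.3586,  0.0119, -0.    , -1.2241, -0.2881]), 'qd': array([-0.0021,  0.0005, -0.0005,  0.0004, -0.0005,  0.0007]), 'joint_efforts': array([  0.001 , -58.2397,  29.3308,   7.0025,   0.0126,  -0.    ]), 'eef_pos': array([ 0.2237, -0.6368,  0.2456]), 'ee_rot': array([ 3.1416,  0.    , -2.8038]), 'force': array([ 0.0072, -0.244 , -0.0612]), 'moment': array([ 0.0268,  0.0153, -0.0093]), 'gripper_force': 0.0, 'width': 0.08756446881150605}
```

View pics/scene0.png

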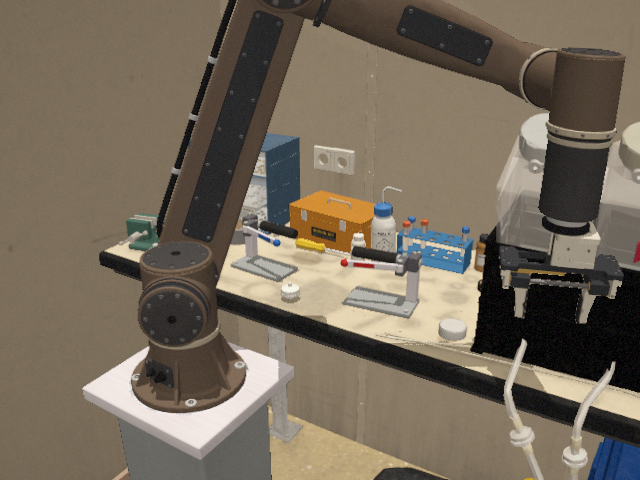

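View pics/top0.png

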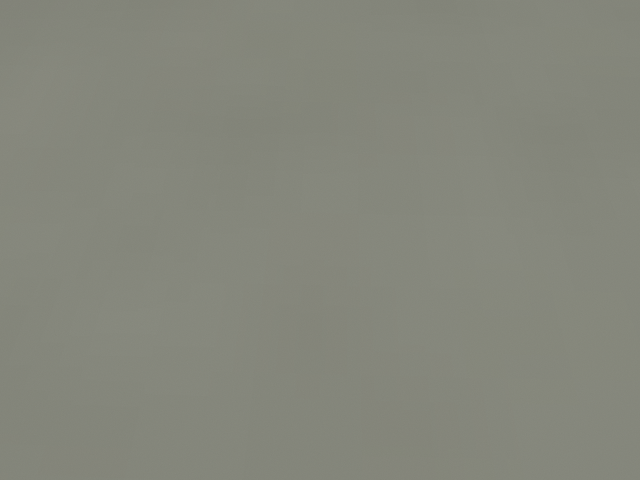

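The scene view shows the red handle, with its ball near (344,263) and clamp near (410,265). The blue handle has its ball near (277,243) and clamp near (250,225). The top camera shows only a blank grey blur, so I'll use the scene camera alone. Next I'll fit the stand poses to the network marks and overlay them to check.

```bash
cat >> h.py <<'E'
def proj(cam,P):
    c=calibration(cam);E=np.array(c["extrinsics"]);p=np.atleast_2d(P)@E[:3,:3].T+E[:3,3]
    K=np.array([[c["fx"],0,c["cx"]],[0,c["fy"],c["cy"]],[0,0,1.]])
    return cv2.projectPoints(p,np.zeros(3),np.zeros(3),K,np.array([c["k1"],0,0,0]))[0][:,0]
def model(s,p,a=.22):  # s=+1 red,-1 blue; p=x,y,yaw ; stand->world
    h=np.array([-.015,-.045*s,.115])
    u=np.array([-np.sin(a),s*np.cos(a),0]);n=np.array([-np.cos(a),-s*np.sin(a),0])
    L=np.array([h,h+.095*u+.004*n,[0,0,0],h+.136*u]+[[x,y,.012] for x in(-.045,.045) for y in(-.085,.085)])
    c,sn=np.cos(p[2]),np.sin(p[2]);R=np.array([[c,-sn,0],[sn,c,0],[0,0,1]])
    return L@R.T+[p[0],p[1],0]
E
python3 - <<'E'
from h import *
from scipy.optimize import least_squares
np.set_printoptions(precision=4,suppress=True)
im=grab_frame("scene");obs={}
for k in range(4):
    if k:grab_frame("scene")
    for n in("red","blue"):
        for i,q in enumerate(("blade","press","stand")):
            for r in mark_of("scene",n+"_"+q)[:1]:obs.setdefault((n,i),[]).append(r["location"])
big=cv2.resize(cv2.cvtColor(im,cv2.COLOR_RGB2BGR)[210:330,225:425],None,fx=4,fy=4,interpolation=cv2.INTER_CUBIC)
hsv=cv2.cvtColor(im,cv2.COLOR_RGB2HSV)
for n,s,p0 in(("red",1,[.48,-.2,.26]),("blue",-1,[.48,.18,-.2])):
    O=np.array([np.median(obs[n,i],0) for i in range(3)]);print(n,O.tolist())
    f=least_squares(lambda p:(proj("scene",model(s,p)[:3])-O).ravel(),p0,loss="soft_l1")
    print(f.x,f.fun,"press",model(s,f.x)[1])
    for q in proj("scene",model(s,f.x)):cv2.circle(big,tuple(int(v) for v in ((q-[225,210])*4+1.5)),4,(0,255,0),1)
    for q in O:cv2.circle(big,tuple(int(v) for v in ((q-[225,210])*4+1.5)),3,(255,0,255),-1)
cv2.imwrite("pics/crop1.png",big)
E
```

```text
red [[398.5, 266.75], [357.04999999999995, 265.45], [380.4, 304.0]]
[ 0.4818 -0.1918  0.1804] [-0.2744  0.6308  1.1041 -0.0568 -0.5758 -0.4141] press [ 0.4344 -0.1528  0.115 ]
blue [[244.05, 228.85], [264.85, 241.15], [263.75, 268.9]]
[ 0.4822  0.1711 -0.0635] [ 0.9057  0.331   0.0398 -1.2304 -1.0546  0.5896] press [0.4396 0.1268 0.115 ]
```

View pics/crop1.png

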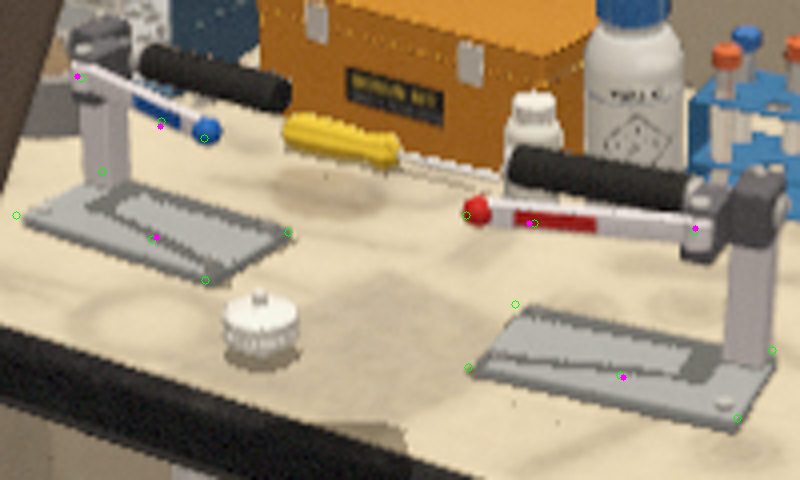

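The crop shows the red ball at crop px (477,211) and the blue one at (207,130). The predicted corners are off by a few crop pixels, so I'll refit on the visible plate corners, the balls and the hinge marks.

```bash
python3 - <<'E'
from h import *
from scipy.optimize import least_squares
np.set_printoptions(precision=4,suppress=True)
D={"red":(1,[.4818,-.1918,.18],[(527,308),(470,372),(737,430),(777,362)],(477,211),(698,230)),
"blue":(-1,[.4822,.1711,-.06],[(22,217),(137,185),(295,235),(212,283)],(207,130),(77,75))}
for n,(s,p0,C,b,hg) in D.items():
    f=lambda v:(np.array(v)-1.5)/4+[225,210]
    M=proj("scene",model(s,p0))[4:];C=np.array([f(c) for c in C])
    O=np.array([f(hg),f(b)]+[C[np.argmin(np.linalg.norm(C-m,axis=1))] for m in M])
    r=least_squares(lambda p:(proj("scene",model(s,p[:3],p[3])[[0,3,4,5,6,7]])-O).ravel(),p0+[.2],loss="soft_l1")
    m=model(s,r.x[:3],r.x[3]);print(n,r.x,"hinge",m[0],"press",m[1],"ball",m[3]);print(r.fun.reshape(-1,2).tolist())
E
```

```text
red [ 0.4753 -0.1986  0.1285  0.127 ] hinge [ 0.4662 -0.2451  0.115 ] press [ 0.4383 -0.1542  0.115 ] ball [ 0.4318 -0.1135  0.115 ]
[[-0.0778751945821341, 2.295797555536751], [-0.5624398367760932, -0.3334441296266277], [0.02914589557030922, -0.3298775236559095], [0.34583503967235174, -0.33116958112248085], [0.7616317250235625, -0.18107142417858313], [-0.4252353711249839, 0.15148935212187098]]
blue [ 0.483   0.1664 -0.0854  0.2198] hinge [0.4719 0.2126 0.115 ] press [0.4395 0.1232 0.115 ] ball [0.431  0.0828 0.115 ]
[[2.770991313874731, 0.9101298317938813], [0.3200510505608918, 2.5413883010472205], [-0.7127896485602037, -0.10430390911761833], [0.3885332648573012, -0.40854624786538807], [-0.08567689234433828, -0.08953587579463829], [-6.496591907839218, -3.13172278448738]]
```

```bash
python3 -m handwheel '[{"delta_pos":[0.3,0.8,0],"dr":[0,0,8]},{"delta_pos":[0.3,0.8,0],"dr":[0,0,8]},{"delta_pos":[0.3,0.8,0],"dr":[0,0,8]},{"delta_pos":[0.3,0.8,0],"dr":[0,0,8]},{"delta_pos":[0.3,0.8,0],"dr":[0,0,8]},{"delta_pos":[0.3,0.8,0],"dr":[0,0,8]},{"delta_pos":[0.3,0.8,0],"dr":[0,0,8]},{"delta_pos":[0.3,0.8,0],"dr":[0,0,8]},{"delta_pos":[0.3,0.8,0],"dr":[0,0,8]},{"delta_pos":[0.3,0.8,0],"dr":[0,0,8]}]' 1 10
```

```text
t: 3.7
eef_pos: [0.3137, -0.3959, 0.2456]
ee_rot: [-3.142, -0.0, -1.402]
force: [0.8, -0.3, 0.0]
width: 0.0139
gripper_force: 0.0
```

```bash
python3 -m handwheel '[{"delta_pos":[0.3,0.9,0],"dr":[0,0,2]},{"delta_pos":[0.3,0.9,0],"dr":[0,0,0]},{"delta_pos":[0.3,0.9,0],"dr":[0,0,0]},{"delta_pos":[0.3,0.9,0],"dr":[0,0,0]},{"delta_pos":[0.3,0.9,0],"dr":[0,0,0]},{"delta_pos":[0.3,0.9,0],"dr":[0,0,0]},{"delta_pos":[0.3,0.9,0],"dr":[0,0,0]},{"delta_pos":[0.3,0.9,0],"dr":[0,0,0]},{"delta_pos":[0.3,0.6,0],"dr":[0,0,0]},{"delta_pos":[0,0,0],"dr":[0,0,0]}]'
python3 -m handwheel '[{"delta_pos":[0,0,-0.6],"dr":[0,0,0]},{"delta_pos":[0,0,-0.6],"dr":[0,0,0]},{"delta_pos":[0,0,-0.6],"dr":[0,0,0]},{"delta_pos":[0,0,-0.6],"dr":[0,0,0]},{"delta_pos":[0,0,0],"dr":[0,0,0]},{"delta_pos":[0,0,0],"dr":[0,0,0]}]'
python3 - <<'E'
from h import *
im=grab_frame("scene");b=cv2.resize(cv2.cvtColor(im,cv2.COLOR_RGB2BGR)[160:310,290:490],None,fx=4,fy=4,interpolation=cv2.INTER_CUBIC)
cv2.imwrite("pics/c2.png",b)
E
```

```text
t: 4.7
eef_pos: [0.3956, -0.1613, 0.2459]
ee_rot: [-3.14, -0.0, -1.37]
force: [0.1, -0.1, -0.2]
width: 0.0001
gripper_force: 0.0
t: 5.3
eef_pos: [0.3946, -0.1633, 0.174]
ee_rot: [3.141, -0.0, -1.373]
force: [-0.1, -0.3, 1.4]
width: 0.0001
gripper_force: 0.0
```

View pics/c2.png

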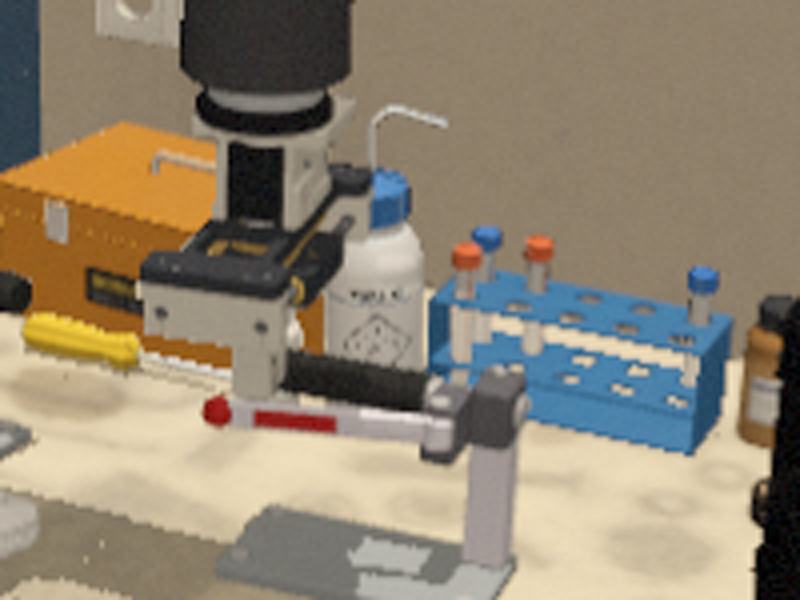

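```bash
python3 - <<'E'
from h import *
s=get_state();p=s["eef_pos"];y=s["ee_rot"][2];u=np.array([np.sin(y),-np.cos(y),0]);v=np.array([np.cos(y),np.sin(y),0])
P=[p+a*.021*u+b*.0095*v-[0,0,.019] for a in(-1,1) for b in(-1,1)]
print(((proj("scene",P)-[290,160])*4+1.5).round().tolist(),np.linalg.inv(np.array(calibration("scene")["extrinsics"]))[:3,3].round(2))
E
```

```text
[[254.0, 372.0], [285.0, 377.0], [232.0, 401.0], [264.0, 406.0]] [-0.74 -0.78  0.75]
```

The fingertips match their projected position at about crop (233–283, 395), on the robot side of the blade. I'll descend.

```bash
python3 -m handwheel '[{"delta_pos":[0,0,-0.6],"dr":[0,0,0]},{"delta_pos":[0,0,-0.6],"dr":[0,0,0]},{"delta_pos":[0,0,-0.6],"dr":[0,0,0]},{"delta_pos":[0,0,0],"dr":[0,0,0]},{"delta_pos":[0,0,0],"dr":[0,0,0]}]'
python3 -m handwheel '[{"delta_pos":[0.2,0.04,0],"dr":[0,0,0]},{"delta_pos":[0.2,0.04,0],"dr":[0,0,0]},{"delta_pos":[0,0,0],"dr":[0,0,0]}]'
```

```text
t: 5.85
eef_pos: [0.3953, -0.163, 0.1205]
ee_rot: [-3.141, -0.0, -1.372]
force: [2.0, 0.1, 0.8]
width: 0.0003
gripper_force: 0.0
t: 6.15
eef_pos: [0.4083, -0.1603, 0.1203]
ee_rot: [-3.14, -0.001, -1.372]
force: [-0.5, 1.0, 0.1]
width: 0.0004
gripper_force: 0.0
```

```bash
python3 -m handwheel '[{"delta_pos":[0.1,0.02,0],"dr":[0,0,0]},{"delta_pos":[0.1,0.02,0],"dr":[0,0,0]},{"delta_pos":[0,0,0],"dr":[0,0,0]}]'; python3 -m handwheel '[{"delta_pos":[0.1,0.02,0],"dr":[0,0,0]},{"delta_pos":[0.1,0.02,0],"dr":[0,0,0]},{"delta_pos":[0,0,0],"dr":[0,0,0]}]'
```

```text
t: 6.45
eef_pos: [0.4131, -0.1592, 0.1196]
ee_rot: [-3.141, -0.0, -1.372]
force: [0.0, -0.1, 0.4]
width: 0.0008
gripper_force: 0.0
t: 6.75
eef_pos: [0.4191, -0.158, 0.1196]
ee_rot: [-3.142, -0.0, -1.373]
force: [0.0, 0.3, -0.1]
width: 0.0008
gripper_force: 0.0
```

```bash
for i in 1; do python3 -m handwheel '[{"delta_pos":[0.1,0.02,0],"dr":[0,0,0]},{"delta_pos":[0.1,0.02,0],"dr":[0,0,0]},{"delta_pos":[0,0,0],"dr":[0,0,0]}]'; done; python3 -m handwheel '[{"delta_pos":[0.1,0.02,0],"dr":[0,0,0]},{"delta_pos":[0.1,0.02,0],"dr":[0,0,0]},{"delta_pos":[0,0,0],"dr":[0,0,0]}]'
```

```text
t: 7.05
eef_pos: [0.4242, -0.1567, 0.1192]
ee_rot: [3.14, 0.0, -1.373]
force: [-3.1, 0.9, 2.0]
width: 0.0004
gripper_force: 1.3
t: 7.35
eef_pos: [0.4306, -0.1556, 0.1193]
ee_rot: [3.141, 0.0, -1.373]
force: [-3.7, 1.0, 0.1]
width: 0.0005
gripper_force: 1.5
```

```bash
python3 -m handwheel '[{"delta_pos":[0.1,0.02,0],"dr":[0,0,0]},{"delta_pos":[0.1,0.02,0],"dr":[0,0,0]},{"delta_pos":[0.1,0.02,0],"dr":[0,0,0]},{"delta_pos":[0.1,0.02,0],"dr":[0,0,0]},{"delta_pos":[0,0,0],"dr":[0,0,0]}]'; python3 -m handwheel '[{"delta_pos":[0.07,0.01,0],"dr":[0,0,0]},{"delta_pos":[0,0,0],"dr":[0,0,0]},{"delta_pos":[0,0,0],"dr":[0,0,0]}]'
```

```text
t: 7.85
eef_pos: [0.4425, -0.1531, 0.1193]
ee_rot: [3.14, 0.0, -1.373]
force: [-5.0, 2.7, 0.9]
width: 0.0004
gripper_force: 2.5
t: 8.15
eef_pos: [0.4442, -0.1528, 0.1193]
ee_rot: [3.14, 0.001, -1.373]
force: [-5.9, 2.6, 0.5]
width: 0.0006
gripper_force: 2.6
```

```bash
python3 -m handwheel '[{"delta_pos":[0.05,0.01,0],"dr":[0,0,0]},{"delta_pos":[0,0,0],"dr":[0,0,0]}]';python3 -m handwheel '[{"delta_pos":[0.05,0.01,0],"dr":[0,0,0]},{"delta_pos":[0,0,0],"dr":[0,0,0]}]'
```

```text
t: 8.35
eef_pos: [0.4458, -0.1525, 0.1193]
ee_rot: [3.14, 0.0, -1.373]
force: [-6.4, 3.3, 0.3]
width: 0.0003
gripper_force: 2.7
t: 8.55
eef_pos: [0.4472, -0.1523, 0.1193]
ee_rot: [3.14, 0.0, -1.373]
force: [-5.2, 2.3, 0.9]
width: 0.0005
gripper_force: 2.8
```

```bash
python3 -m handwheel '[{"delta_pos":[0.05,0.01,0],"dr":[0,0,0]},{"delta_pos":[0,0,0],"dr":[0,0,0]}]';python3 -m handwheel '[{"delta_pos":[0.04,0.01,0],"dr":[0,0,0]},{"delta_pos":[0,0,0],"dr":[0,0,0]}]'
```

```text
t: 8.75
eef_pos: [0.4487, -0.1521, 0.1193]
ee_rot: [3.14, 0.0, -1.373]
force: [-5.7, 2.1, 1.1]
width: 0.0002
gripper_force: 2.9
t: 8.95
eef_pos: [0.4499, -0.1519, 0.1193]
ee_rot: [3.14, 0.0, -1.373]
force: [-5.3, 0.5, 0.2]
width: -0.0002
gripper_force: 2.9
```

```bash
python3 -m handwheel '[{"delta_pos":[0.04,0.01,0],"dr":[0,0,0]},{"delta_pos":[0,0,0],"dr":[0,0,0]}]'
```

```text
t: 9.15
eef_pos: [0.451, -0.1517, 0.1193]
ee_rot: [3.14, 0.0, -1.373]
force: [-5.7, -1.1, 0.8]
width: 0.0004
gripper_force: 2.9
```

```bash
python3 -m handwheel '[{"delta_pos":[0.04,0.01,0],"dr":[0,0,0]},{"delta_pos":[0,0,0],"dr":[0,0,0]}]'
```

```text
t: 9.35
eef_pos: [0.4521, -0.1515, 0.1193]
ee_rot: [3.14, -0.0, -1.373]
force: [-6.0, -1.8, 1.3]
width: 0.0005
gripper_force: 3.0
```

```bash
python3 -m handwheel '[{"delta_pos":[0.04,0.01,0],"dr":[0,0,0]},{"delta_pos":[0,0,0],"dr":[0,0,0]}]'
```

```text
t: 9.55
eef_pos: [0.4524, -0.1514, 0.1192]
ee_rot: [3.138, 0.0, -1.373]
force: [-9.1, -1.4, 2.6]
width: 0.0005
gripper_force: 4.5
```

```bash
python3 -m handwheel '[{"delta_pos":[0.04,0.01,0],"dr":[0,0,0]},{"delta_pos":[0,0,0],"dr":[0,0,0]}]'
```

```text
t: 9.75
eef_pos: [0.4526, -0.1514, 0.1191]
ee_rot: [3.136, 0.0, -1.373]
force: [-11.6, -2.9, 5.0]
width: 0.0005
gripper_force: 6.2
```

```bash
python3 -m handwheel '[{"delta_pos":[0.03,0.01,0],"dr":[0,0,0]},{"delta_pos":[0,0,0],"dr":[0,0,0]}]'
```

```text
t: 9.95
eef_pos: [0.4527, -0.1514, 0.119]
ee_rot: [3.135, 0.0, -1.374]
force: [-13.8, -4.5, 7.0]
width: 0.0003
gripper_force: 7.5
```

The force rises with no further motion after about 30 mm of travel, so the lever is on its stop. I'll hold it, then retreat.

```bash
python3 -m handwheel '[{"delta_pos":[0,0,0],"dr":[0,0,0]},{"delta_pos":[0,0,0],"dr":[0,0,0]},{"delta_pos":[0,0,0],"dr":[0,0,0]},{"delta_pos":[0,0,0],"dr":[0,0,0]},{"delta_pos":[0,0,0],"dr":[0,0,0]},{"delta_pos":[0,0,0],"dr":[0,0,0]},{"delta_pos":[0,0,0],"dr":[0,0,0]},{"delta_pos":[0,0,0],"dr":[0,0,0]},{"delta_pos":[0,0,0],"dr":[0,0,0]},{"delta_pos":[0,0,0],"dr":[0,0,0]}]'
python3 -m handwheel '[{"delta_pos":[0,0,0],"dr":[0,0,0]},{"delta_pos":[0,0,0],"dr":[0,0,0]},{"delta_pos":[0,0,0],"dr":[0,0,0]},{"delta_pos":[0,0,0],"dr":[0,0,0]},{"delta_pos":[-0.2,-0.04,0],"dr":[0,0,0]},{"delta_pos":[-0.3,-0.06,0],"dr":[0,0,0]},{"delta_pos":[-0.3,-0.06,0],"dr":[0,0,0]},{"delta_pos":[-0.3,-0.06,0],"dr":[0,0,0]},{"delta_pos":[-0.3,-0.06,0],"dr":[0,0,0]},{"delta_pos":[-0.3,-0.06,0],"dr":[0,0,0]}]'
python3 -m handwheel '[{"delta_pos":[-0.2,-0.04,0],"dr":[0,0,0]},{"delta_pos":[0,0,0],"dr":[0,0,0]},{"delta_pos":[0,0,0],"dr":[0,0,0]},{"delta_pos":[0,0,0],"dr":[0,0,0]}]'
python3 - <<'E'
from h import *
im=grab_frame("scene");b=cv2.resize(cv2.cvtColor(im,cv2.COLOR_RGB2BGR)[160:310,290:490],None,fx=4,fy=4,interpolation=cv2.INTER_CUBIC)
cv2.imwrite("pics/c3.png",b)
E
```

```text
t: 10.95
eef_pos: [0.4527, -0.1513, 0.119]
ee_rot: [3.135, 0.0, -1.374]
force: [-13.1, -3.4, 7.3]
width: 0.0003
gripper_force: 7.4
t: 11.95
eef_pos: [0.4056, -0.1605, 0.1201]
ee_rot: [-3.139, -0.0, -1.372]
force: [-0.4, -0.2, 0.8]
width: 0.0005
gripper_force: 0.0
t: 12.35
eef_pos: [0.3997, -0.1616, 0.1197]
ee_rot: [-3.141, -0.0, -1.372]
force: [-0.5, -0.4, 0.2]
width: 0.0003
gripper_force: 0.0
```

View pics/c3.png

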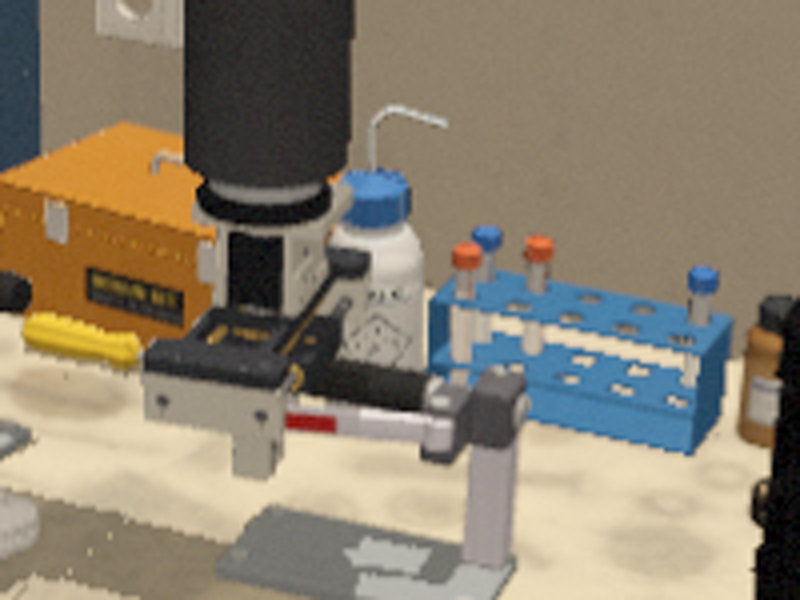

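The red lever is back out, with its strip at the same place as before, (290–335,424). Next is the blue lever.

```bash
python3 -m handwheel '[{"delta_pos":[0,0,0.75],"dr":[0,0,0]},{"delta_pos":[0,0,0.75],"dr":[0,0,0]},{"delta_pos":[0,0,0.75],"dr":[0,0,0]},{"delta_pos":[0,0,0.75],"dr":[0,0,0]},{"delta_pos":[0,0.6,0],"dr":[0,0,-3]},{"delta_pos":[0,0.8,0],"dr":[0,0,-3]},{"delta_pos":[0,0.8,0],"dr":[0,0,-3]},{"delta_pos":[0,0.8,0],"dr":[0,0,-3]},{"delta_pos":[0,0.8,0],"dr":[0,0,-3]},{"delta_pos":[0,0.8,0],"dr":[0,0,-3]}]'
python3 -m handwheel '[{"delta_pos":[0,0.8,0],"dr":[0,0,-1.5]},{"delta_pos":[0,0.8,0],"dr":[0,0,0]},{"delta_pos":[0,0.8,0],"dr":[0,0,0]},{"delta_pos":[0,0.8,0],"dr":[0,0,0]},{"delta_pos":[0,0.8,0],"dr":[0,0,0]},{"delta_pos":[0,0.8,0],"dr":[0,0,0]},{"delta_pos":[0,0,0],"dr":[0,0,0]},{"delta_pos":[0,0,0],"dr":[0,0,0]}]'
python3 - <<'E'
from h import *
im=grab_frame("scene");b=cv2.resize(cv2.cvtColor(im,cv2.COLOR_RGB2BGR)[150:300,190:390],None,fx=4,fy=4,interpolation=cv2.INTER_CUBIC)
cv2.imwrite("pics/c4.png",b)
E
```

```text
t: 13.4
eef_pos: [0.3993, -0.0226, 0.2096]
ee_rot: [-3.141, 0.0, -1.689]
force: [0.5, -0.0, -0.7]
width: 0.0008
gripper_force: 0.0
t: 14.2
eef_pos: [0.3991, 0.1208, 0.2094]
ee_rot: [3.141, -0.001, -1.712]
force: [0.8, -0.3, -0.8]
width: 0.0006
gripper_force: 0.0
```

View pics/c4.png

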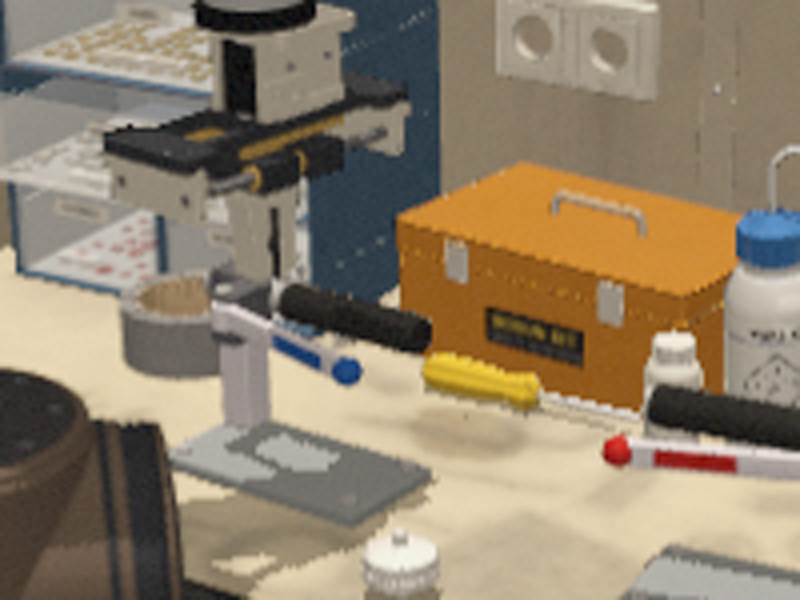

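The red lever is out, with its ball at (617,450). The blue handle is now unobstructed: ball (347,370) and plate corners (170,458), (353,523) and (433,478). I'll refine blue from these.

```bash
python3 - <<'E'
from h import *
from scipy.optimize import least_squares
np.set_printoptions(precision=4,suppress=True)
f=lambda v:(np.array(v)-1.5)/4+[190,150]
for n,s,I,O in(("blue",-1,[3,4,5,6],[(347,370),(353,523),(170,458),(433,478)]),):
    O=np.array([f(o) for o in O])
    r=least_squares(lambda p:(proj("scene",model(s,p[:3],p[3])[I])-O).ravel(),[.48,.17,-.08,.2])
    m=model(s,r.x[:3],r.x[3]);print(r.x,"hinge",m[0],"press",m[1],"ball",m[3],r.fun)
    print("hinge px",(proj("scene",m[:2])-[190,150])*4+1.5)
for q in mark_of("scene","blue_press")[:1]:print(q,at("scene",q["location"],.115))
s=get_state();p=s["eef_pos"];print("tip px",(proj("scene",p-[0,0,.019])-[190,150])*4+1.5)
E
```

```text
[ 0.4854  0.1662 -0.0974  0.2146] hinge [0.4748 0.2124 0.115 ] press [0.4419 0.1233 0.115 ] ball [0.4331 0.083  0.115 ] [ 0.7289  2.2559 -0.772  -0.3453 -0.8836 -1.1233  0.888  -0.958 ]
hinge px [[230.8735 317.2871]
 [307.5112 361.1939]]
{'location': [264.1, 239.5], 'conf': 0.79} [0.4408 0.1303 0.115 ]
tip px [[266.9881 274.7497]]
```

```bash
python3 -m handwheel '[{"delta_pos":[0,0.4,0],"dr":[0,0,0]},{"delta_pos":[0,0,-0.6],"dr":[0,0,0]},{"delta_pos":[0,0,-0.6],"dr":[0,0,0]},{"delta_pos":[0,0,-0.6],"dr":[0,0,0]},{"delta_pos":[0,0,-0.6],"dr":[0,0,0]},{"delta_pos":[0,0,-0.6],"dr":[0,0,0]},{"delta_pos":[0,0,0],"dr":[0,0,0]},{"delta_pos":[0,0,0],"dr":[0,0,0]}]'
python3 -m handwheel '[{"delta_pos":[0.2,-0.03,0],"dr":[0,0,0]},{"delta_pos":[0.2,-0.03,0],"dr":[0,0,0]},{"delta_pos":[0.1,-0.01,0],"dr":[0,0,0]},{"delta_pos":[0,0,0],"dr":[0,0,0]}]'
```

```text
t: 15.1
eef_pos: [0.3994, 0.1323, 0.1199]
ee_rot: [3.141, -0.001, -1.713]
force: [-0.2, 0.0, 0.2]
width: 0.0007
gripper_force: 0.0
t: 15.5
eef_pos: [0.4149, 0.1304, 0.1199]
ee_rot: [-3.141, 0.001, -1.714]
force: [-1.0, 0.4, -0.5]
width: 0.0004
gripper_force: 0.0
```

```bash
python3 -m handwheel '[{"delta_pos":[0.1,-0.01,0],"dr":[0,0,0]},{"delta_pos":[0.1,-0.02,0],"dr":[0,0,0]},{"delta_pos":[0,0,0],"dr":[0,0,0]}]'; python3 -m handwheel '[{"delta_pos":[0.1,-0.01,0],"dr":[0,0,0]},{"delta_pos":[0.1,-0.02,0],"dr":[0,0,0]},{"delta_pos":[0,0,0],"dr":[0,0,0]}]'
```

```text
t: 15.8
eef_pos: [0.4205, 0.1294, 0.1196]
ee_rot: [-3.141, 0.0, -1.713]
force: [0.1, 0.6, -0.3]
width: 0.0009
gripper_force: 0.0
t: 16.1
eef_pos: [0.4266, 0.1285, 0.1196]
ee_rot: [-3.141, 0.0, -1.713]
force: [0.5, -0.5, -0.0]
width: 0.0004
gripper_force: 0.0
```

```bash
python3 -m handwheel '[{"delta_pos":[0.1,-0.01,0],"dr":[0,0,0]},{"delta_pos":[0,0,0],"dr":[0,0,0]}]'; python3 -m handwheel '[{"delta_pos":[0.1,-0.01,0],"dr":[0,0,0]},{"delta_pos":[0,0,0],"dr":[0,0,0]}]'
```

```text
t: 16.3
eef_pos: [0.4295, 0.1282, 0.1196]
ee_rot: [-3.142, -0.0, -1.713]
force: [-0.6, 1.3, 0.2]
width: 0.0008
gripper_force: 0.0
t: 16.5
eef_pos: [0.4319, 0.1275, 0.1193]
ee_rot: [3.141, -0.001, -1.713]
force: [-2.6, -1.4, 1.4]
width: 0.0002
gripper_force: 1.3
```

```bash
python3 -m handwheel '[{"delta_pos":[0.1,-0.01,0],"dr":[0,0,0]},{"delta_pos":[0,0,0],"dr":[0,0,0]}]'
```

```text
t: 16.7
eef_pos: [0.4349, 0.1271, 0.1193]
ee_rot: [3.141, -0.001, -1.713]
force: [-2.6, -1.0, 0.9]
width: 0.0004
gripper_force: 1.4
```

```bash
python3 -m handwheel '[{"delta_pos":[0.1,-0.01,0],"dr":[0,0,0]},{"delta_pos":[0.1,-0.02,0],"dr":[0,0,0]},{"delta_pos":[0.1,-0.01,0],"dr":[0,0,0]},{"delta_pos":[0.1,-0.02,0],"dr":[0,0,0]},{"delta_pos":[0.1,-0.01,0],"dr":[0,0,0]},{"delta_pos":[0,0,0],"dr":[0,0,0]}]'; python3 -m handwheel '[{"delta_pos":[0.1,-0.01,0],"dr":[0,0,0]},{"delta_pos":[0.05,-0.01,0],"dr":[0,0,0]},{"delta_pos":[0,0,0],"dr":[0,0,0]}]'
```

```text
t: 17.3
eef_pos: [0.4501, 0.125, 0.1193]
ee_rot: [3.141, -0.001, -1.713]
force: [-4.7, -1.9, 0.6]
width: 0.0004
gripper_force: 2.3
t: 17.6
eef_pos: [0.4545, 0.1246, 0.1193]
ee_rot: [3.141, -0.0, -1.713]
force: [-5.0, -1.2, 0.3]
width: 0.0003
gripper_force: 2.5
```

```bash
python3 -m handwheel '[{"delta_pos":[0.06,-0.01,0],"dr":[0,0,0]},{"delta_pos":[0,0,0],"dr":[0,0,0]}]'
```

```text
t: 17.8
eef_pos: [0.4562, 0.1245, 0.1193]
ee_rot: [3.141, -0.0, -1.713]
force: [-5.2, -1.3, 0.6]
width: 0.0004
gripper_force: 2.6
```

```bash
python3 -m handwheel '[{"delta_pos":[0.05,-0.01,0],"dr":[0,0,0]},{"delta_pos":[0,0,0],"dr":[0,0,0]}]'
```

```text
t: 18.0
eef_pos: [0.4578, 0.1244, 0.1194]
ee_rot: [3.141, 0.0, -1.713]
force: [-5.5, -0.2, -0.7]
width: 0.0004
gripper_force: 2.6
```

```bash
python3 -m handwheel '[{"delta_pos":[0.04,-0.01,0],"dr":[0,0,0]},{"delta_pos":[0,0,0],"dr":[0,0,0]}]'
```

```text
t: 18.2
eef_pos: [0.459, 0.1243, 0.1194]
ee_rot: [3.141, 0.0, -1.713]
force: [-5.1, 1.6, -1.5]
width: 0.0003
gripper_force: 2.6
```

```bash
python3 -m handwheel '[{"delta_pos":[0.04,-0.01,0],"dr":[0,0,0]},{"delta_pos":[0,0,0],"dr":[0,0,0]}]'
```

```text
t: 18.4
eef_pos: [0.4603, 0.1241, 0.1194]
ee_rot: [3.141, 0.001, -1.713]
force: [-6.0, 2.2, -1.2]
width: 0.0004
gripper_force: 2.6
```

```bash
python3 -m handwheel '[{"delta_pos":[0.04,-0.01,0],"dr":[0,0,0]},{"delta_pos":[0,0,0],"dr":[0,0,0]}]'
```

```text
t: 18.6
eef_pos: [0.4611, 0.124, 0.1193]
ee_rot: [3.141, 0.001, -1.713]
force: [-7.8, 3.0, 0.0]
width: 0.0003
gripper_force: 4.0
```

```bash
python3 -m handwheel '[{"delta_pos":[0.04,-0.01,0],"dr":[0,0,0]},{"delta_pos":[0,0,0],"dr":[0,0,0]}]'
```

```text
t: 18.8
eef_pos: [0.4614, 0.1239, 0.1192]
ee_rot: [3.139, 0.001, -1.713]
force: [-12.2, 6.8, 3.0]
width: 0.0001
gripper_force: 6.6
```

```bash
python3 -m handwheel '[{"delta_pos":[0.04,-0.01,0],"dr":[0,0,0]},{"delta_pos":[0,0,0],"dr":[0,0,0]}]'
```

```text
t: 19.0
eef_pos: [0.4618, 0.1238, 0.1191]
ee_rot: [3.138, 0.001, -1.713]
force: [-18.0, 9.9, 6.1]
width: 0.0004
gripper_force: 9.4
```

The blue lever is on its stop at about 20 N. I'll hold it, then release and back off.

```bash
python3 -m handwheel '[{"delta_pos":[0,0,0],"dr":[0,0,0]},{"delta_pos":[0,0,0],"dr":[0,0,0]},{"delta_pos":[0,0,0],"dr":[0,0,0]},{"delta_pos":[0,0,0],"dr":[0,0,0]},{"delta_pos":[0,0,0],"dr":[0,0,0]},{"delta_pos":[0,0,0],"dr":[0,0,0]},{"delta_pos":[0,0,0],"dr":[0,0,0]},{"delta_pos":[0,0,0],"dr":[0,0,0]},{"delta_pos":[0,0,0],"dr":[0,0,0]},{"delta_pos":[0,0,0],"dr":[0,0,0]}]'
python3 -m handwheel '[{"delta_pos":[0,0,0],"dr":[0,0,0]},{"delta_pos":[0,0,0],"dr":[0,0,0]},{"delta_pos":[0,0,0],"dr":[0,0,0]},{"delta_pos":[0,0,0],"dr":[0,0,0]},{"delta_pos":[-0.2,0.03,0],"dr":[0,0,0]},{"delta_pos":[-0.3,0.04,0],"dr":[0,0,0]},{"delta_pos":[-0.3,0.04,0],"dr":[0,0,0]},{"delta_pos":[-0.3,0.04,0],"dr":[0,0,0]},{"delta_pos":[-0.3,0.04,0],"dr":[0,0,0]},{"delta_pos":[-0.3,0.04,0],"dr":[0,0,0]}]'
python3 -m handwheel '[{"delta_pos":[-0.2,0.03,0],"dr":[0,0,0]},{"delta_pos":[0,0,0],"dr":[0,0,0]},{"delta_pos":[0,0,0.6],"dr":[0,0,0]},{"delta_pos":[0,0,0.6],"dr":[0,0,0]},{"delta_pos":[0,0,0.6],"dr":[0,0,0]},{"delta_pos":[0,0,0.6],"dr":[0,0,0]},{"delta_pos":[0,0,0.6],"dr":[0,0,0]},{"delta_pos":[0,0,0],"dr":[0,0,0]},{"delta_pos":[0,0,0],"dr":[0,0,0]},{"delta_pos":[0,0,0],"dr":[0,0,0]}]'
python3 - <<'E'
from h import *
im=grab_frame("scene");b=cv2.resize(cv2.cvtColor(im,cv2.COLOR_RGB2BGR)[150:300,190:390],None,fx=4,fy=4,interpolation=cv2.INTER_CUBIC)
cv2.imwrite("pics/c5.png",b)
E
```

```text
t: 20.0
eef_pos: [0.4617, 0.1238, 0.1191]
ee_rot: [3.138, 0.001, -1.713]
force: [-18.7, 10.7, 5.6]
width: 0.0004
gripper_force: 9.1
t: 21.0
eef_pos: [0.4131, 0.1303, 0.1201]
ee_rot: [-3.14, 0.001, -1.713]
force: [-0.4, 0.5, -0.5]
width: 0.0001
gripper_force: 0.0
t: 22.0
eef_pos: [0.4067, 0.1303, 0.2089]
ee_rot: [3.141, -0.001, -1.713]
force: [0.8, -0.0, -0.7]
width: 0.0004
gripper_force: 0.0
```

View pics/c5.png

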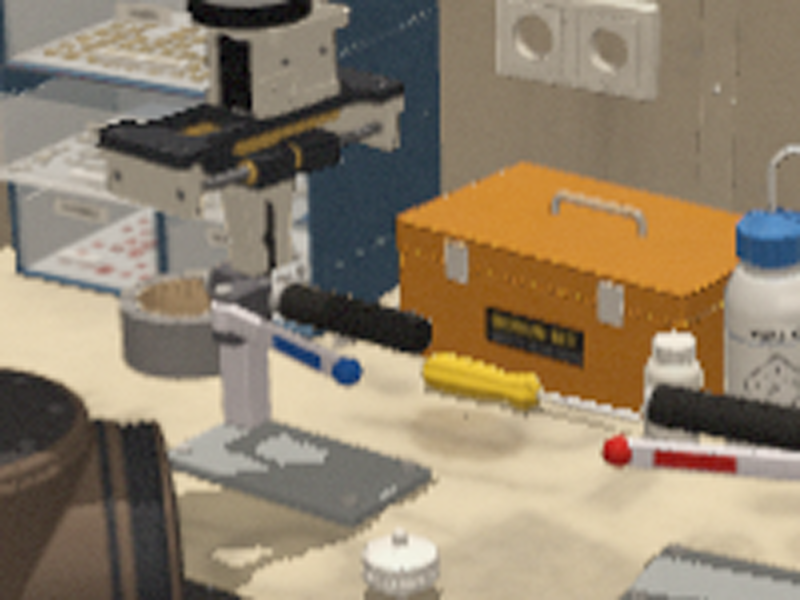

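Both levers are back at rest: the blue ball is at (347,370) and the red at (617,450), as before. The bystanders in view have not moved.

```bash
python3 -c "from station import job_done;print(job_done())"
```

```text
the job is handed in; nothing more can be done
None
```

I pressed the red lever and then the blue one against its stop, held each for over a second (about 14 N red, 21 N blue) and let it spring fully back out; the job was handed in at about 22 s, with no verdict returned.

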